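Empty the thawed stone chips and wipe them into the pan

ROBOT

A 7-joint arm with a two-finger parallel gripper is mounted at the origin on the work surface. World frame = base frame: x ahead of the robot, y to its left, z up, the work surface at z = 0. Lengths are in m, angles in rad, forces in N, time in s.
With the tool pointing down it reaches from about 0.425 to 0.925 m from the base axis. Payload 6.8 kg.
Tool frame: the origin (TCP) lies midway between the tips of the shut fingers; the grasp point (between the pads) lies 19 mm behind it; z points along the fingers, x is the direction in which the jaws open and shut, and the axes are right-handed (so a half turn about z gives the same grasp; the last joint's range is limited). The gripper opens to 88 mm and grips with 3 to 60 N. Pads are 20 mm wide; open, the fingers measure 115 mm over their backs; the gripper's body (75 mm by 178 mm) begins 61 mm behind the grasp point.
Start: joints at [1.088, 0.477, 0.022, 1.555, -0.011, 1.109, -0.083], TCP at [0.247, -0.628, 0.194] pointing down, gripper open.
Joint ranges: [-2.96, 2.96], [-0.34, 2.1], [-1.41, 1.46], [0.24, 2.44], [-1.37, 4.51], [0.17, 1.92], [-2.96, 2.96]. Speed limits (rad/s): [2.39, 2.39, 3.14, 3.14, 3.14, 3.14, 3.14].

INTERFACE

Orientations are given as a rotation vector (axis times angle).
In Python, from station import ctrl gives the robot as it stands.
- The arm moves only by the tool carry_out, never from a script. Its argument "rows" is text: rows parted by semicolons, each of 4 numbers parted by spaces: the shift along the tool's x, y, z in cm, then the turn about the tool's z in degrees. A call has 1 to 8 rows; each row is the pose to reach, as a shift and turn from the pose commanded when the call began, along the tool's axes at that moment; what a row does not reach only later rows make up. A row lasts 1/8 s, in which the tool goes at most 62.5 mm and 10.7 degrees, less where a joint would pass 70% of its speed; a pose out of reach is approached as far as the arm can. A call with a gripper value outside its range is refused whole. "gripper" is the finger opening in cm, from 0 to 8.78, set as the call begins (left out, the last holds). The fingers move at their own pace and stop on an object; the grip force is fixed at half the most. Time passes only in rows, so rows that repeat a pose let the fingers close. It gives the time, the measured TCP pose, the force and the opening at its end, in the units of the state.
- ctrl.read_state(): the state, without advancing time (a new reading comes with each control period).
- ctrl.grab_frame(name): name is "scene" or "top" or "wrist"; returns (picture, depth): 400x640x3 uint8, blue, green, red; 400x640 float32, m along the optical axis (not along the pixel's ray), 0 where there is no reading.
- ctrl.camera_info(name): a dict with "fx", "fy", "cx", "cy" (pixels), "D" ([k1, k2, p1, p2, k3] as OpenCV has them; the pictures are not rectified), "rvec" (rotation vector, rad) and "tvec" (3), from world to camera coordinates, as OpenCV has them. Camera axes: x right, y down, z forward; pixel columns grow to the right and rows downward; lengths in m; the calibration is good to about 2 mm. A picture is of the moment at which its call begins: read the wrist's pose just before it. camera_info takes no time and is no camera call; for the wrist camera it gives the pose at the moment of the call.
- ctrl.close_job(): hands the job in, once; it reports no verdict.
The state is a dict: "time_s": time; "joint_positions": joint angles; "qd": joint speeds; "joint_efforts": joint torques, N m; "eef_pos": TCP position; "tool_rot": TCP orientation; "wrist_force": force on the tool from outside, world axes, zero at the start; "moment": the same for the moment, N m; "width": finger opening in m.
Only numpy, scipy, OpenCV 4.12 (cv2) and the standard library are available. Lean on these libraries where they do the work, as an engineer would, in place of code of your own. Each camera call takes 0.05 s, during which the arm holds its last target.

TASK

The stone chips have had their frost cycle: tip them all out of the pot onto the white plate with the red-handled lever, and bring the empty pot back upright on its stop. Then wipe every chip off the open end of the plate into the steel pan with the scraper block (the chips must not be touched with the gripper or the arm), and stand the scraper upright back on its blue mat. Leave the pan where it is and do not disturb the jar, the beaker or the thermometer.

Things in the scene. Friction and masses are not known exactly. Their poses are not given: they have to be found in the camera images.
- plate: white enamelled inspection plate on feet, fixed: 160 (its x) by 320 (its y). Origin on the bench under its centre, z up; upper face at z = 45. Rims 5 thick, tops at z = 65, have their outer faces at x = -80, x = +80 and y = +160 (150 clear between the long rims). The end y = -160 is open: a plain edge, no rim.
- pan: loose steel pan, 230 (its x) x 150 (its y) x 35 high, walls 3, 0.45 kg, on the bench under the plate's open end, which overhangs it by about 20; origin at the centre of its underside, axes about parallel to the plate's.
- stand: grey pivot stand of the tipping cradle, fixed beyond the plate's x = +80 rim. Origin on the bench under the middle of the pivot axis, z up, axes parallel to the plate's: the pivot axis runs along its y, -x points across the plate, +x to the pot. Two bearing cheeks, 10 thick, 88 high, at y = +-67.
- pivot (a point): middle of the cradle's pivot axis, 75 above the bench, on the stand (axes as the stand's).
- cradle (a joint): angle (rad) of the cradle: blue yoke, steel pot (92 dia. x 62 high, fixed in it) and lever, turning as one. 0: pot upright on its stop, on the +x side of the pivot; grows as it swings up and over towards the plate, to a stop at 2.44 (140 deg), mouth down over the plate. Chips slide out between 1.8 and 2.3. Let go, it falls back to 0 from under 1.7, on to 2.44 from over 2.1. Takes up to about 6 N at the lever.
- lever_grip (a point): middle of the red sleeve on the lever's end: cylinder 16 dia. x 56 long, along the stand's y, free to turn. It is at stand y = -124, 90 from the pivot axis: at joint 0, 85 towards +x and 31 above the pivot; it goes up over the pivot to 85 towards -x, 31 above, at 2.44. The lever bar (10 thick) is at its inner end, stand y = -88; its outer end is free.
- scraper: scraper block standing on the blue mat: orange base 110 long (its x) x 34 (its y) x 24 high with a flat underside; on it an upright black handle 56 (x) x 26 (y), up to 100 above the underside. 0.14 to 0.24 kg. Origin at the centre of the underside, z up.
- mat: blue mat on the bench, fixed, 130 (its x) x 90 (its y) x 3 thick: the scraper's place. Origin at the centre of its underside.
- chip0: dark stone chip, irregular, about 26 x 21 x 15, 13 to 21 g; origin at its middle. One of the six that start in the pot.
- chip1: another such stone chip.
- chip2: another such stone chip.
- chip3: another such stone chip.
- chip4: another such stone chip.
- chip5: another such stone chip.
- jar: amber glass sample jar with white lid, 60 dia. x 85 high, standing on the bench; origin at the centre of its underside. A bystander.
- beaker: empty clear glass beaker, 68 dia. at the rim x 85 high, standing on the bench; origin at the centre of its underside. A bystander.
- meter: handheld thermometer lying on the bench, grey with a violet face, 150 x 80 x 30 high; origin at the centre of its underside, its length along its x. A bystander.
There are look-alikes about, which are no part of the job. Of the things like the scraper, leave any that is turquoise; of the rest the larger one is meant.

How it is judged:
By the outcome, as a careful person would: the job done as asked, in the order asked, and still so for the second after the job is handed in, with the robot touching nothing.
It also fails if it takes over 72 s, if anything falls off the work surface, if the arm or the gripper's body presses on something with over 40 N, if the wrist force passes 120 N, or if a joint passes its speed limit or range.

## Working session

There is one attempt and no reset: what is moved stays moved. The work goes in short steps, Python scripts to look and compute and a tool call to move; the robot and the scene stay as the last step left them, time stands still between calls to the robot, and variables do not carry over. Pictures are saved under pics/ and viewed, and the job is handed in when it is done.

Besides the shell and the picture viewer there is one more tool, called after ">>>" in YAML: its name, and indented under it one key for each argument. carry_out: Moves the arm, as the interface text tells. Its arguments: {"type":"object","properties":{"rows":{"type":"string"},"gripper":{"type":"number"}},"required":["rows"]}

```bash
ls; mkdir -p pics
python3 - <<'E'
from station import ctrl
import cv2
s=ctrl.read_state();print(s)
for n in ("scene","top","wrist"):
    i=ctrl.camera_info(n);print(n,i)
    p,d=ctrl.grab_frame(n);cv2.imwrite(f"pics/{n}0.png",p)
    import numpy as np;np.save(f"pics/{n}0.npy",d)
E
```

```text
pics
{'time_s': 0.0, 'joint_positions': array([ 1.08789324,  0.47777011,  0.02235948,  1.55644187, -0.01149875,
        1.10932669, -0.08311285]), 'qd': array([ 0.00015598,  0.00103219,  0.0004732 , -0.00121903, -0.00032348,
       -0.0015123 ,  0.0021126 ]), 'joint_efforts': array([ 9.50061331e-04, -5.82856500e+01,  1.53465472e+00, -2.72609121e+01,
       -5.43233450e-02,  1.69676752e-02,  1.67285189e-04]), 'eef_pos': array([ 0.24683685, -0.62753687,  0.19260633]), 'tool_rot': array([-2.59566454e+00,  1.76818158e+00,  2.47919885e-03]), 'wrist_force': array([-0.33608828,  0.57502574,  0.10340844]), 'moment': array([-0.01745338,  0.02847944,  0.00201988]), 'width': 0.08771730894121267}
scene {'fx': 376.9671931684486, 'fy': 376.9671931684486, 'cx': 322.63035840835494, 'cy': 198.16318079869893, 'D': array([-0.09140551,  0.        ,  0.        ,  0.        ,  0.        ]), 'rvec': array([ 1.01516408,  2.24473779, -1.22585235]), 'tvec': array([ 0.33015131, -0.11205207,  1.37618395])}
top {'fx': 513.7826049865213, 'fy': 513.7826049865213, 'cx': 320.90198509549333, 'cy': 199.66671117379465, 'D': array([0.05766465, 0.        , 0.        , 0.        , 0.        ]), 'rvec': array([ 2.10502295, -2.13852148,  0.21049976]), 'tvec': array([0.01090005, 0.51466687, 1.41842735])}
wrist {'fx': 353.1683025029539, 'fy': 353.1683025029539, 'cx': 319.34780672483373, 'cy': 199.6709013783862, 'D': array([-0.01944936,  0.        ,  0.        ,  0.        ,  0.        ]), 'rvec': array([-2.3921816 ,  1.62835666,  0.23805404]), 'tvec': array([-0.67383823, -0.0357174 ,  0.39057308])}
```

View pics/scene0.png

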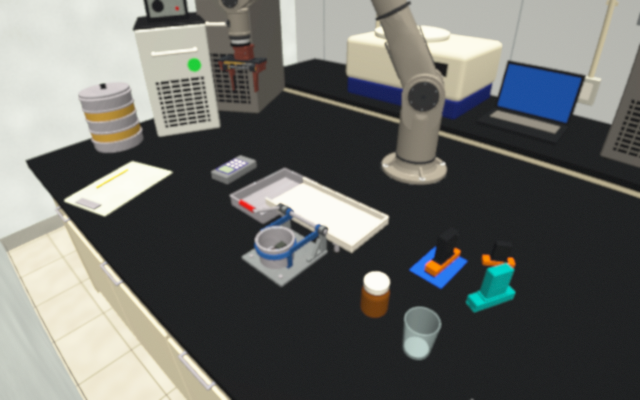

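View pics/top0.png

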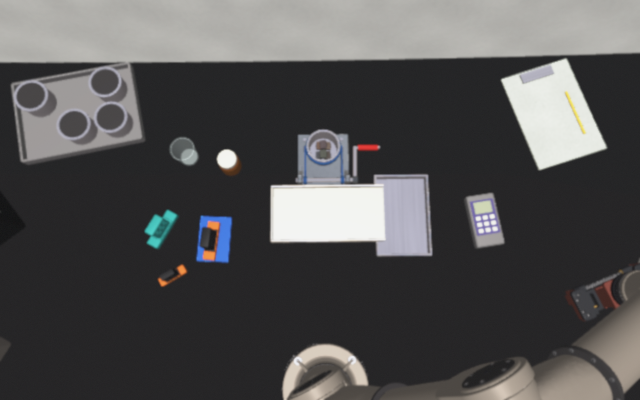

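View pics/wrist0.png

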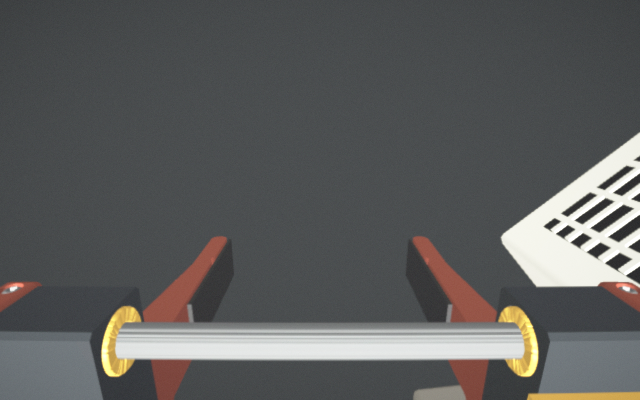

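Top view: plate centre ~(328,213), with its open end at u≈385 (world −y) over the pan at (404,215). The red sleeve is at (368,148), the scraper on the blue mat at (212,240) and the jar at (229,162). Next I measure these.

```bash
cat > h.py <<'E'
import numpy as np,cv2
from scipy.spatial.transform import Rotation as R
def cam(i):
    K=np.array([[i['fx'],0,i['cx']],[0,i['fy'],i['cy']],[0,0,1]]);return K,np.array(i['D']),R.from_rotvec(i['rvec']).as_matrix(),np.array(i['tvec'])
def plane(i,uv,z):
    K,D,Rm,t=cam(i)
    n=cv2.undistortPoints(np.array(uv,float).reshape(-1,1,2),K,D).reshape(-1,2)
    r=np.c_[n,np.ones(len(n))]@Rm; o=-Rm.T@t
    return o+r*((z-o[2])/r[:,2])[:,None]
def cloud(i,d):
    K,D,Rm,t=cam(i)
    v,u=np.mgrid[0:400,0:640]
    n=cv2.undistortPoints(np.stack([u,v],-1).reshape(-1,1,2).astype(float),K,D).reshape(400,640,2)
    P=np.dstack([n,np.ones((400,640))])*d[...,None]
    return (P-t)@Rm
def proj(i,P):
    K,D,_,_=cam(i)
    return cv2.projectPoints(np.array(P,float).reshape(-1,3),np.array(i['rvec']),np.array(i['tvec']),K,D)[0].reshape(-1,2)
E
python3 - <<'E'
from h import *
from station import ctrl
i=ctrl.camera_info("top");p=cv2.imread("pics/top0.png");d=np.load("pics/top0.npy")
W=cloud(i,d);np.set_printoptions(precision=4,suppress=True)
hsv=cv2.cvtColor(p,cv2.COLOR_BGR2HSV)
def rep(name,m,zlo,zhi):
    m=m&(W[...,2]>zlo)&(W[...,2]<zhi)
    n,l,st,_=cv2.connectedComponentsWithStats(m.astype(np.uint8))
    for k in range(1,n):
        if st[k,4]<25: continue
        q=W[l==k];uv=np.argwhere(l==k)[:,::-1]
        r=cv2.minAreaRect((q[:,:2]*1000).astype(np.float32))
        print(name,st[k],"med",np.median(q,0),"rect",r,"z",np.percentile(q[:,2],[5,95]))
H,S,V=[hsv[...,k] for k in range(3)]
rep("white",(S<40)&(V>215),0.035,0.055)
rep("whiterim",(S<40)&(V>190),0.057,0.075)
rep("red",((H<6)|(H>174))&(S>150)&(V>100),0.03,0.2)
rep("blue",(H>100)&(H<125)&(S>150),-.01,0.03)
rep("orange",(H>5)&(H<20)&(S>180),0.0,0.06)
rep("black",(V<60),0.085,0.115)
rep("lid",(S<40)&(V>190),0.078,0.1)
rep("pan",(S<60)&(V>110),-0.01,0.02)
rep("panrim",(S<60)&(V>110),0.028,0.04)
rep("pot",(S<60)&(V>90),0.085,0.15)
E
python3 - <<'E'
import cv2
p=cv2.imread("pics/top0.png");cv2.imwrite("pics/topz.png",cv2.resize(p[110:290,140:450],None,fx=2.58,fy=2.58,interpolation=cv2.INTER_CUBIC))
E
```

```text
white [ 272  188  112   52 5605] med [ 0.4758 -0.0161  0.0449] rect ((476.46148681640625, -15.987350463867188), (315.0471496582031, 149.2365264892578), 89.28834533691406) z [0.0398 0.0501]
whiterim [271 184 114  58 547] med [0.4866 0.0183 0.0638] rect ((475.9057312011719, -13.205169677734375), (316.51593017578125, 160.72938537597656), 89.68919372558594) z [0.0581 0.0693]
red [358 145  19   5  91] med [ 0.6498 -0.1278  0.1121] rect ((650.27734375, -127.81038665771484), (50.81538772583008, 14.17263126373291), 89.91058349609375) z [0.1063 0.1167]
blue [196 216  36  47 807] med [0.4172 0.2933 0.0027] rect ((414.8250732421875, 314.8649597167969), (95.70568084716797, 134.4310760498047), 86.65520477294922) z [-0.0034  0.0082]
orange [178 265   8  10  29] med [0.3275 0.3968 0.0173] rect ((325.3766784667969, 398.7926025390625), (22.217613220214844, 14.454346656799316), 31.4151611328125) z [0.0118 0.0217]
black [  0 204  12  27 129] med [0.4607 0.8512 0.0974] rect ((474.322021484375, 856.0230712890625), (74.09909057617188, 27.770038604736328), 7.977123737335205) z [0.0868 0.1124]
black [202 22
[... 6114 characters left out ...]
146   4  27  79] med [ 0.6231 -0.0916  0.1005] rect ((620.1511840820312, -91.48271179199219), (8.670365333557129, 70.3997802734375), 87.26458740234375) z [0.0882 0.1105]
pot [217 159  15   8  43] med [0.6172 0.2767 0.0864] rect ((618.547119140625, 274.5677490234375), (40.02372741699219, 20.72158432006836), 88.6656494140625) z [0.0851 0.0892]
pot [345 173  12   9  49] med [ 0.5682 -0.0769  0.0877] rect ((570.040771484375, -80.50215911865234), (19.640893936157227, 33.04228210449219), 9.684301376342773) z [0.0855 0.0912]
pot [297 175   5   8  27] med [0.5694 0.0635 0.0885] rect ((569.3320922851562, 63.416542053222656), (11.383688926696777, 20.46758460998535), 89.7003173828125) z [0.0854 0.091 ]
```

View pics/topz.png

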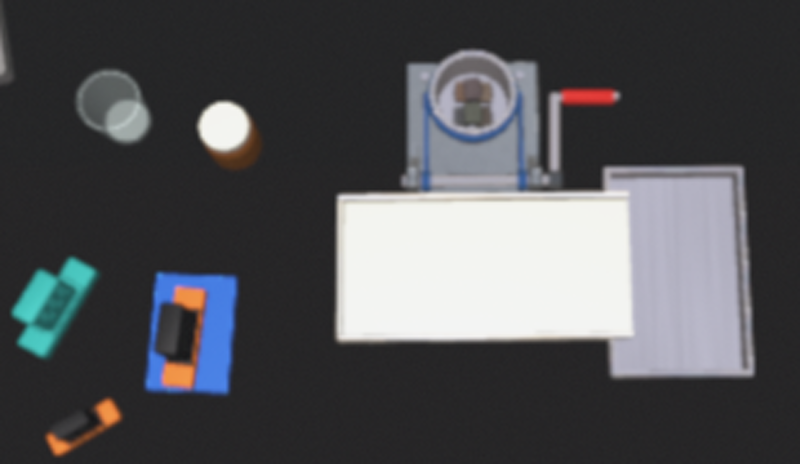

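Run:
```python
from h import *
from station import ctrl
np.set_printoptions(precision=4,suppress=True)
i=ctrl.camera_info("top");p=cv2.imread("pics/top0.png");d=np.load("pics/top0.npy")
W=cloud(i,d)
hsv=cv2.cvtColor(p,cv2.COLOR_BGR2HSV);H,S,V=[hsv[...,k].astype(int) for k in range(3)]
g=cv2.cvtColor(p,cv2.COLOR_BGR2GRAY).astype(float)
# plate long edges, subpixel: scan columns for crossing of 130
def cross(prof,a,thr):
    for k in range(len(prof)-1):
        if (prof[k]<thr)!=(prof[k+1]<thr): return a+k+(thr-prof[k])/(prof[k+1]-prof[k])
for nm,cols,r0,r1,z in [("+x rim top",range(276,292),178,192,.065),("+x rim top b",range(360,382),178,192,.065),("-x rim bottom",range(276,370),236,250,.065)]:
    q=[(c,cross(g[r0:r1,c],r0,130)) for c in cols]; q=[t for t in q if t[1]]
    P=plane(i,q,z);f=np.polyfit(P[:,1],P[:,0],1);print(nm,P[:,0].mean(),P[:,1].mean(),"slope deg",np.degrees(np.arctan(f[0])))
# y+ end
q=[(cross(g[r,262:280],262,130),r) for r in range(190,238)];P=plane(i,q,.065);f=np.polyfit(P[:,0],P[:,1],1);print("+y rim",P[:,1].mean(),P[:,0].mean(),np.degrees(np.arctan(f[0])))
m=(W[...,2]>.092)&(W[...,2]<.112);m[:, :190]=0;m[:,225:]=0;m[:215]=0;m[270:]=0
q=W[m];print("handle",len(q),q.mean(0),cv2.minAreaRect((q[:,:2]*1000).astype(np.float32)),np.median(q[:,2]))
m=(H>4)&(H<20)&(S>150)&(W[...,2]<.06);m[:, :190]=0;m[:,235:]=0;m[:210]=0;m[275:]=0
q=plane(i,np.argwhere(m)[:,::-1],.027);print("base",len(q),cv2.minAreaRect((q[:,:2]*1000).astype(np.float32)),np.median(W[m],0))
m=(H>100)&(H<125)&(S>150);m[:, :185]=0;m[:,240:]=0;m[:210]=0;m[275:]=0
q=plane(i,np.argwhere(m)[:,::-1],.003);print("mat",cv2.minAreaRect((q[:,:2]*1000).astype(np.float32)))
m=((H<6)|(H>174))&(S>120)&(V>80);m[:140]=0;m[156:]=0;m[:,:350]=0;m[:,390:]=0
q=plane(i,np.argwhere(m)[:,::-1],.108);print("sleeve",cv2.minAreaRect((q[:,:2]*1000).astype(np.float32)),q.mean(0))
w=ctrl.camera_info("wrist");s=ctrl.read_state();Rt=R.from_rotvec(s['tool_rot']).as_matrix();K,D,Rm,t=cam(w)
print("wristcam in tool",Rt.T@(-Rm.T@t-s['eef_pos']), Rt.T@Rm.T)
```

```text
+x rim top 0.557543077889235 0.10846884684226225 slope deg -0.6688749763373613
+x rim top b 0.5602482172664274 -0.13707616421089222 slope deg -16.203922447993232
-x rim bottom 0.3932576766009649 0.00030450801442938265 slope deg 0.2765812212435152
+y rim 0.14651462748621327 0.47463582980020597 -0.16103878429473387
handle 204 [0.4073 0.3177 0.1017] ((407.3197937011719, 319.4052429199219), (27.932878494262695, 55.26764678955078), 83.58967590332031) 0.10183992298033731
base 174 ((406.4256286621094, 317.1995849609375), (29.998218536376953, 103.27352142333984), 83.59878540039062) [0.3838 0.3137 0.027 ]
mat ((414.3883972167969, 314.3710632324219), (93.50630950927734, 133.698974609375), 86.51800537109375)
sleeve ((651.4525756835938, -129.6082000732422), (53.379058837890625, 17.430395126342773), 89.06876373291016) [ 0.6514 -0.1296  0.108 ]
wristcam in tool [-0.0006 -0.0774 -0.1912] [[ 1.      0.0004  0.0008]
 [-0.0006  0.9586  0.2848]
 [-0.0007 -0.2848  0.9586]]
```

```bash
cat > plan.py <<'E'
import json,sys,numpy as np
# heading = world angle (deg) of tool x. tool: x=(c,s) y=(s,-c) z=down
def load(): return json.load(open('cmd.json'))
def rows(wps):
    """wps: list of (x,y,z,heading,n) rows interpolated; prints calls of <=8"""
    x0,y0,z0,h0=load(); cur=np.array([x0,y0,z0,h0]); seq=[]
    for w in wps:
        t=np.array(w[:4]);n=w[4]
        for k in range(1,n+1): seq.append(cur+(t-cur)*k/n)
        cur=t
    base=np.array([x0,y0,z0,h0])
    for c in range(0,len(seq),8):
        out=[];h=np.radians(base[3])
        for s in seq[c:c+8]:
            d=s-base
            v=[100*(d[0]*np.cos(h)+d[1]*np.sin(h)),100*(d[0]*np.sin(h)-d[1]*np.cos(h)),-100*d[2],-d[3]]
            out.append([round(v[0],1),round(v[1],1),round(v[2],1),round(v[3],1)])
        print("; ".join(" ".join(f"{q:g}" for q in r) for r in out))
        base=upd(base,out[-1])
    print("end",base.round(4))
def upd(b,r):
    h=np.radians(b[3]);x,y,z,a=r
    return np.array([b[0]+(x*np.cos(h)+y*np.sin(h))/100,b[1]+(x*np.sin(h)-y*np.cos(h))/100,b[2]-z/100,b[3]-a])
def done(*lasts):
    b=np.array(load())
    for r in lasts: b=upd(b,[float(q) for q in r.split()])
    json.dump(list(b),open('cmd.json','w'));print("cmd",b.round(4))
E
python3 - <<'E'
import json
from plan import *
json.dump([.247,-.628,.194,-68.53],open('cmd.json','w'))
rows([(.3,-.5,.22,-57,3),(.651,-.138,.21,-0.3,9),(.651,-.138,.096,-.3,4)])
E
```

```text
-3.3 -3.2 -0.9 -3.8; -6.6 -6.4 -1.7 -7.7; -10 -9.6 -2.6 -11.5; -12.3 -14.7 -2.5 -17.8; -14.6 -19.8 -2.4 -24.1; -16.9 -24.9 -2.3 -30.4; -19.2 -30 -2.2 -36.7; -21.6 -35.1 -2 -43
1.8 -5.3 0.1 -6.3; 3.6 -10.6 0.2 -12.6; 5.4 -15.9 0.3 -18.9; 7.2 -21.2 0.4 -25.2; 7.2 -21.2 3.2 -25.2; 7.2 -21.2 6.1 -25.2; 7.2 -21.2 9 -25.2; 7.2 -21.2 11.8 -25.2
end [ 0.6509 -0.1382  0.096  -0.33  ]
```

>>> carry_out:
  rows: "-3.3 -3.2 -0.9 -3.8; -6.6 -6.4 -1.7 -7.7; -10 -9.6 -2.6 -11.5; -12.3 -14.7 -2.5 -17.8; -14.6 -19.8 -2.4 -24.1; -16.9 -24.9 -2.3 -30.4; -19.2 -30 -2.2 -36.7; -21.6 -35.1 -2 -43"

```text
time_s: 1.15
eef_pos: [0.4956, -0.2974, 0.2135]
tool_rot: [3.065, -0.689, 0.0]
wrist_force: [0.9, -1.1, 0.1]
width: 0.0876
```

>>> carry_out:
  rows: "1.8 -5.3 0.1 -6.3; 3.6 -10.6 0.2 -12.6; 5.4 -15.9 0.3 -18.9; 7.2 -21.2 0.4 -25.2; 7.2 -21.2 0.4 -25.2; 7.2 -21.2 2 -25.2"

```text
time_s: 1.9
eef_pos: [0.6514, -0.1391, 0.1937]
tool_rot: [3.141, -0.011, 0.002]
wrist_force: [-0.6, -0.8, -0.2]
width: 0.0877
```

Run:
```python
from plan import *
done("-21.6 -35.1 -2 -43","7.2 -21.2 2 -25.2")
from station import ctrl
import cv2
s=ctrl.read_state();print(s['time_s'],s['eef_pos'],s['tool_rot'],s['joint_positions'])
p,d=ctrl.grab_frame("wrist");cv2.imwrite("pics/w1.png",p)
```

```text
cmd [ 0.6509 -0.1382  0.194  -0.33  ]
1.9 [ 0.65137766 -0.13914688  0.19367288] [ 3.14057463e+00 -1.05109844e-02  2.24271886e-03] [ 0.40396061  0.49426608 -0.40886102  1.55642171  0.21081051  1.13312783
 -0.05728772]
```

View pics/w1.png

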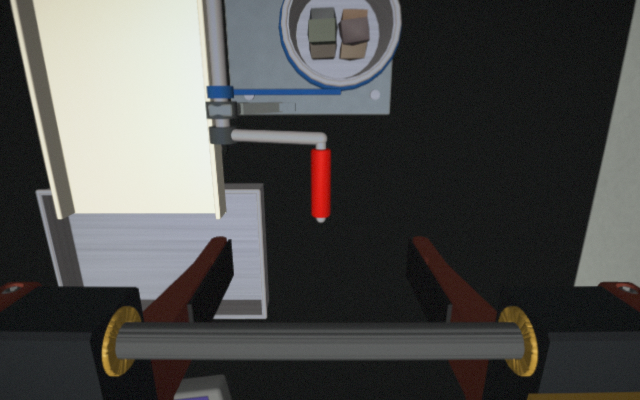

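The wrist view shows the sleeve at (321,150–217), centred between the fingers in x, with chips in the pot at (338,35). I'll lower and grip it.

Run:
```python
from h import *
from station import ctrl
i=ctrl.camera_info("wrist");print(plane(i,[(321,150),(321,217),(321,183)],.110))
```

```text
[[ 0.64941865 -0.10259311  0.11      ]
 [ 0.64908238 -0.15724283  0.11      ]
 [ 0.64925746 -0.12875298  0.11      ]]
```

>>> carry_out:
  rows: "0 0 2.5 0; 0 0 5 0; 0 0 7.5 0; 0 0 9.8 0; 0 0 9.8 0"

```text
time_s: 2.58
eef_pos: [0.648, -0.1403, 0.0931]
tool_rot: [3.141, -0.013, -0.008]
wrist_force: [0.2, -0.1, -0.2]
width: 0.088
```

>>> carry_out:
  rows: "0 0 0 0; 0 0 0 0; 0 0 0 0; 0 0 0 0; 0 0 0 0"
  gripper: 0

```text
time_s: 3.2
eef_pos: [0.6511, -0.1384, 0.0957]
tool_rot: [3.142, -0.009, 0.0]
wrist_force: [0.5, -0.7, -0.2]
width: 0.0412
```

>>> carry_out:
  rows: "0 0 0 0; 0 0 0 0; 0 0 0 0; 0 0 0 0"
  gripper: 0

```text
time_s: 3.7
eef_pos: [0.651, -0.1383, 0.0955]
tool_rot: [-3.142, 0.009, 0.0]
wrist_force: [0.8, -0.9, -0.3]
width: 0.0024
```

Run:
```python
from plan import *
done("0 0 9.8 0")
x0,y0,z0,h0=load()
# arc relative: sleeve at start angle
px,pz=.565,.075
import math
a0=math.atan2(.031,.085)
# offset grip->sleeve constant; per-row
def wp(th):
    a=a0+th; return (x0+.0905*(math.cos(a)-math.cos(a0)), y0, z0+.0905*(math.sin(a)-math.sin(a0)),h0,1)
ths=[.08,.2,.35,.5,.65,.8,.95,1.1,1.25,1.4,1.5,1.6,1.68,1.76,1.84,1.92,2.0,2.06,2.12,2.18,2.24,2.3,2.36,2.42]
rows([wp(t) for t in ths])
```

```text
cmd [ 0.6509 -0.1382  0.096  -0.33  ]
-0.3 0 -0.7 -0; -0.8 0 -1.6 -0; -1.6 0 -2.7 -0; -2.5 0 -3.7 -0; -3.6 0 -4.5 -0; -4.8 0 -5.2 -0; -6.1 0 -5.6 -0; -7.4 0 -5.9 -0
-1.4 0.1 -0 -0; -2.7 0.1 0.1 -0; -3.6 0.1 0.3 -0; -4.4 0.1 0.6 -0; -5.1 0.1 0.9 -0; -5.7 0.1 1.2 -0; -6.4 0.1 1.6 -0; -6.9 0.1 2.1 -0
-0.6 -0 0.5 -0; -0.9 -0 0.9 -0; -1.3 -0 1.3 -0; -1.6 -0 1.7 -0; -1.9 -0 2.2 -0; -2.2 -0 2.6 -0; -2.4 -0 3.1 -0; -2.6 -0 3.6 -0
end [ 0.4819 -0.1383  0.098  -0.33  ]
```

Width is 2 mm, so the sleeve isn't in the grip. Looking again.

Run:
```python
from h import *
from station import ctrl
p,d=ctrl.grab_frame("wrist");cv2.imwrite("pics/w2.png",p)
i=ctrl.camera_info("top");p,d=ctrl.grab_frame("top");cv2.imwrite("pics/t2.png",cv2.resize(p[100:260,280:440],None,fx=3.7,fy=3.7))
i=ctrl.camera_info("scene");p,d=ctrl.grab_frame("scene");cv2.imwrite("pics/s2.png",cv2.resize(p[130:290,190:350],None,fx=3.7,fy=3.7))
```

```text
(no output)
```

View pics/w2.png

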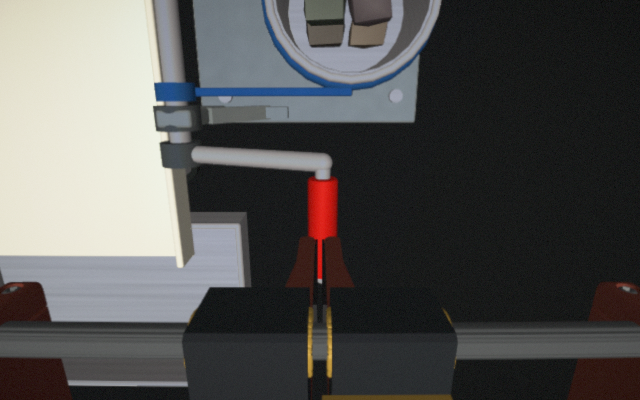

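View pics/s2.png

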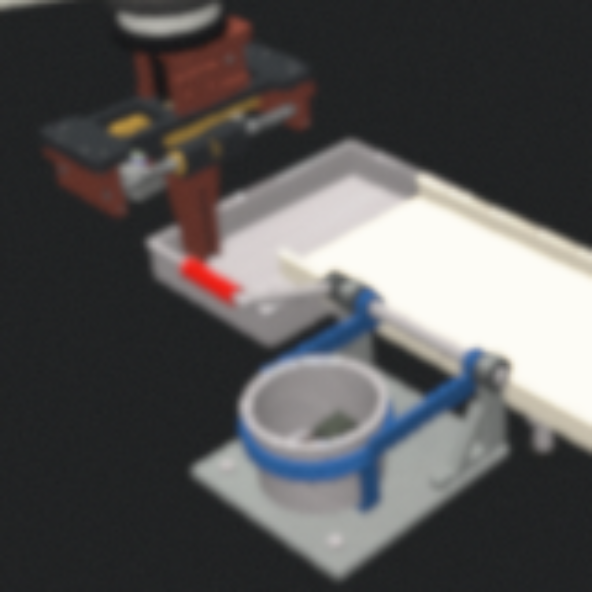

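Run:
```python
from h import *
from station import ctrl
np.set_printoptions(precision=4,suppress=True)
s=ctrl.read_state();print(s['eef_pos'],s['width'],s['wrist_force'],s['time_s'])
i=ctrl.camera_info("wrist");p,d=ctrl.grab_frame("wrist");W=cloud(i,d)
for v,u in [(190,322),(210,322),(230,322),(242,310),(250,308),(250,332),(270,300),(270,335),(260,320),(275,320),(150,250)]: print(u,v,p[v,u],W[v,u])
i=ctrl.camera_info("scene");p,d=ctrl.grab_frame("scene");W=cloud(i,d)
print(proj(i,[[.651,-.138,.0955],[.651,-.138,.114]]))
cv2.imwrite("pics/s3.png",cv2.resize(p[150:240,220:310],None,fx=6.5,fy=6.5,interpolation=cv2.INTER_NEAREST))
```

```text
[ 0.651  -0.1384  0.0955] 0.0003611735529869751 [-0.1283 -0.4364 -0.7728] 3.85
322 190 [ 33  43 225] [ 0.6516 -0.1063  0.1138]
322 210 [ 33  39 224] [ 0.6515 -0.117   0.1137]
322 230 [ 26  37 221] [ 0.6515 -0.1283  0.113 ]
310 242 [21 27 56] [ 0.6457 -0.1266  0.1326]
308 250 [26 32 58] [ 0.645  -0.1267  0.1414]
332 250 [28 31 60] [ 0.6558 -0.1266  0.1419]
300 270 [25 30 58] [ 0.6424 -0.1267  0.1602]
335 270 [25 31 60] [ 0.6563 -0.127   0.1598]
320 260 [ 23  20 104] [ 0.6504 -0.1322  0.1403]
320 275 [ 18  22 103] [ 0.6503 -0.1385  0.1428]
250 150 [118 120 122] [ 0.6123 -0.0888  0.0936]
[[245.0368 207.8121]
 [244.2024 201.9808]]
```

View pics/s3.png

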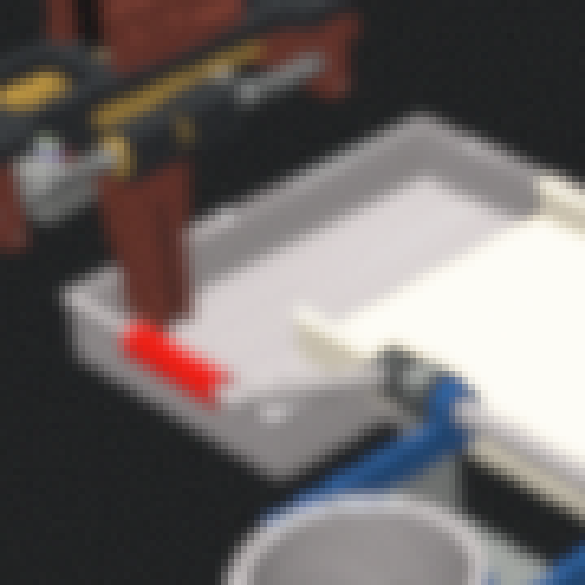

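Run:
```python
from h import *
from station import ctrl
np.set_printoptions(precision=4,suppress=True)
s=ctrl.read_state();i=ctrl.camera_info("wrist");p,d=ctrl.grab_frame("wrist");W=cloud(i,d)
T=s['eef_pos'];print(T,proj(i,[T,T+[0,0.01,0],T+[0,-.01,0],T+[0,0.01,0.019],T+[0,.01,.03]]))
for v in range(228,300,4): print(v,[ (p[v,u].tolist(),W[v,u].round(4).tolist()) for u in (312,330)])
cv2.imwrite("pics/w3.png",cv2.resize(p[210:310,260:380],None,fx=6,fy=6,interpolation=cv2.INTER_NEAREST))
```

```text
[ 0.651  -0.1384  0.0956] [[320.9384 235.0886]
 [320.8709 218.9083]
 [321.0039 250.8174]
 [321.0481 231.1846]
 [321.1675 239.4633]]
228 [([17, 26, 182], [0.6462, -0.1276, 0.1118]), ([20, 24, 193], [0.6557, -0.1275, 0.1123])]
232 [([19, 26, 183], [0.6462, -0.1303, 0.1109]), ([20, 21, 193], [0.6557, -0.1297, 0.1125])]
236 [([17, 27, 141], [0.6461, -0.1327, 0.1107]), ([19, 26, 122], [0.6554, -0.1271, 0.1242])]
240 [([20, 29, 57], [0.6466, -0.1268, 0.1298]), ([24, 30, 59], [0.6552, -0.1269, 0.1297])]
244 [([21, 29, 57], [0.6467, -0.1271, 0.134]), ([19, 26, 56], [0.6551, -0.1266, 0.1351])]
248 [([20, 24, 56], [0.6467, -0.1271, 0.1384]), ([22, 31, 58], [0.655, -0.127, 0.1387])]
252 [([25, 31, 59], [0.6468, -0.1267, 0.1434]), ([24, 31, 58], [0.6548, -0.1272, 0.1426])]
256 [([23, 27, 58], [0.6469, -0.1266, 0.1477]), ([23, 27, 58], [0.6547, -0.1273, 0.1465])]
260 [([23, 30, 58], [0.647, -0.1263, 0.1522]), ([25, 31, 58], [0.6546, -0.1267, 0.1515])]
264 [([25, 34, 60], [0.6471, -0.1269, 0.1547]), ([22, 27, 58], [0.6545, -0.1265, 0.1557])]
268 [([24, 30, 59], [0.6471, -0.1269, 0.1583]), ([23, 27, 56], [0.6544, -0.1273, 0.1576])]
272 [([23, 29, 57], [0.6472, -0.127, 0.1613]), ([22, 28, 56], [0.6543, -0.127, 0.1615])]
276 [([23, 27, 56], [0.6472, -0.127, 0.1646]), ([23, 31, 59], [0.6542, -0.1273, 0.1641])]
280 [([23, 29, 57], [0.6473, -0.1268, 0.168]), ([26, 32, 60], [0.6541, -0.1268, 0.168])]
284 [([22, 30, 57], [0.6474, -0.1267, 0.1712]), ([25, 32, 61], [0.654, -0.1268, 0.171])]
288 [([23, 24, 34], [0.6484, -0.1051, 0.2105]), ([24, 26, 23], [0.6528, -0.1049, 0.2107])]
292 [([26, 25, 35], [0.6484, -0.1055, 0.2116]), ([21, 21, 19], [0.6527, -0.1054, 0.2117])]
296 [([23, 24, 32], [0.6484, -0.1063, 0.212]), ([22, 22, 20], [0.6526, -0.1048, 0.2144])]
```

View pics/w3.png

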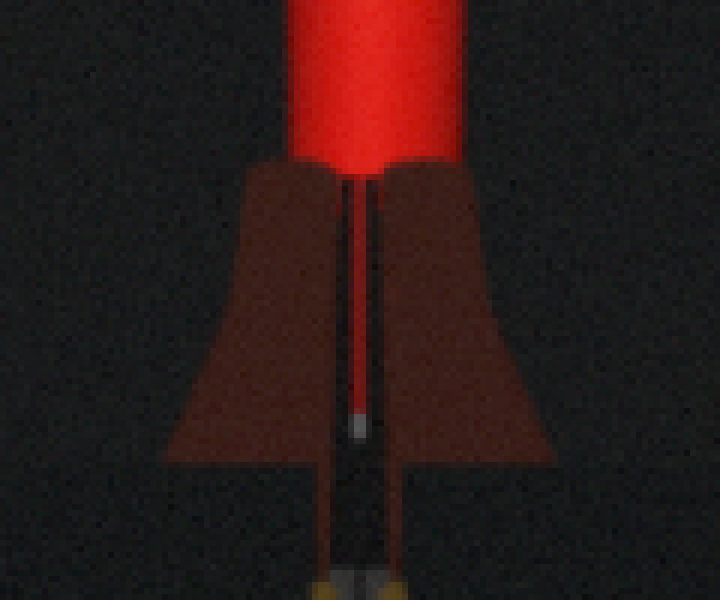

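Depth puts the fingertips at z≈0.127 while the state says TCP z = 0.0955. The scene camera agrees, and the sleeve height is consistent in three cameras, so the real tips sit about 31 mm higher than the reported TCP. I'll correct for that by opening, going 3.2 cm lower and closing.

>>> carry_out:
  rows: "0 0 0 0; 0 0 0 0; 0 0 0 0; 0 0 0 0; 0 0 0 0; 0 0 1.2 0; 0 0 2.2 0; 0 0 3.2 0"
  gripper: 4.5

```text
time_s: 5.0
eef_pos: [0.6506, -0.1383, 0.0624]
tool_rot: [-3.141, 0.009, 0.001]
wrist_force: [0.1, -0.2, -0.6]
width: 0.045
```

>>> carry_out:
  rows: "0 0 0 0; 0 0 0 0; 0 0 0 0; 0 0 0 0; 0 0 0 0"
  gripper: 0

```text
time_s: 5.62
eef_pos: [0.6527, -0.1384, 0.0644]
tool_rot: [3.142, -0.009, 0.006]
wrist_force: [4.8, -0.8, -1.7]
width: 0.0152
```

Run:
```python
from h import *
from station import ctrl
from plan import done
done("0 0 3.2 0")
s=ctrl.read_state();print(s['eef_pos'],s['width'],s['wrist_force'],s['time_s'])
p,d=ctrl.grab_frame("wrist");cv2.imwrite("pics/w4.png",p)
```

```text
cmd [ 0.6509 -0.1382  0.064  -0.33  ]
[ 0.65274816 -0.13837813  0.06436101] 0.015184969723551529 [ 4.84828366 -0.80256512 -1.68524185] 5.625
```

View pics/w4.png

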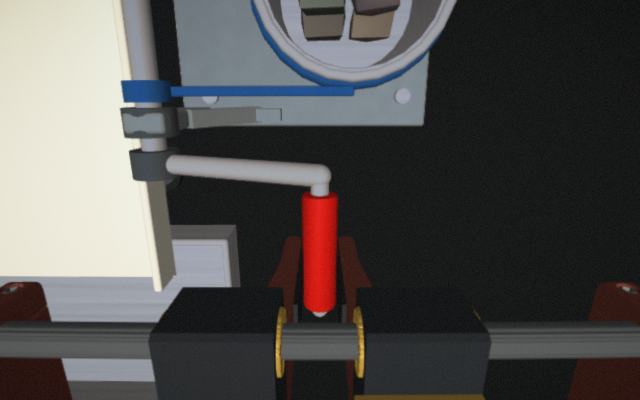

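Run:
```python
from plan import *
import math
x0,y0,z0,h0=load();xs=.6525
a0=math.atan2(.031,.085)
def wp(th):
    a=a0+th; return (xs+.0905*(math.cos(a)-math.cos(a0)), y0, z0+.0905*(math.sin(a)-math.sin(a0)),h0,1)
ths=[.06,.15,.27,.4,.55,.7,.85,1.0,1.15,1.3,1.4,1.5,1.6,1.7,1.8,1.9,1.98,2.06,2.14,2.22,2.3,2.36,2.42,2.43]
rows([wp(t) for t in ths])
```

```text
-0 0 -0.5 -0; -0.4 0 -1.2 -0; -1 0 -2.2 -0; -1.7 0 -3.1 -0; -2.7 0 -4 -0; -3.8 0 -4.7 -0; -5.1 0 -5.3 -0; -6.4 0 -5.7 -0
-1.3 0 -0.2 -0; -2.7 0.1 -0.2 -0; -3.6 0.1 -0.1 -0; -4.4 0.1 0.1 -0; -5.3 0.1 0.4 -0; -6.1 0.1 0.8 -0; -6.9 0.1 1.2 -0; -7.6 0.1 1.8 -0
-0.6 -0 0.4 -0; -1.1 -0 1 -0; -1.5 -0 1.5 -0; -2 -0 2.1 -0; -2.3 -0 2.7 -0; -2.6 -0 3.2 -0; -2.8 -0 3.7 -0; -2.8 -0 3.8 -0
end [ 0.4829 -0.1383  0.065  -0.33  ]
```

>>> carry_out:
  rows: "0 0 -0.5 0; -0.4 0 -1.2 0; -1 0 -2.2 0; -1.7 0 -3.1 0; -2.7 0 -4 0; -3.8 0 -4.7 0; -5.1 0 -5.3 0; -6.4 0 -5.7 0"

```text
time_s: 6.68
eef_pos: [0.5871, -0.1381, 0.1216]
tool_rot: [3.141, -0.009, 0.003]
wrist_force: [4.9, -1.4, -5.3]
width: 0.0155
```

>>> carry_out:
  rows: "-1.3 0 -0.2 0; -2.7 0 -0.2 0; -3.6 0 -0.1 0; -4.4 0 0.1 0; -5.3 0 0.4 0; -6.1 0 0.8 0; -6.9 0 1.2 0; -7.6 0 1.8 0"

```text
time_s: 7.68
eef_pos: [0.5096, -0.1376, 0.1019]
tool_rot: [-3.142, 0.009, 0.003]
wrist_force: [-0.6, -0.8, 2.2]
width: 0.0151
```

>>> carry_out:
  rows: "-0.6 0 0.4 0; -1.1 0 1 0; -1.5 0 1.5 0; -2 0 2.1 0; -2.3 0 2.7 0; -2.6 0 3.2 0; -2.8 0 3.6 0; -2.8 0 3.7 0"

```text
time_s: 8.68
eef_pos: [0.4839, -0.1375, 0.0654]
tool_rot: [-3.142, 0.009, -0.003]
wrist_force: [4.3, -1.4, -2.0]
width: 0.0152
```

Run:
```python
from h import *
from station import ctrl
from plan import done
done("-6.4 0 -5.7 0","-7.6 0 1.8 0","-2.8 0 3.7 0")
p,d=ctrl.grab_frame("scene");cv2.imwrite("pics/s4.png",cv2.resize(p[110:290,180:420],None,fx=3.3,fy=3.3))
```

```text
cmd [ 0.4829 -0.1373  0.066  -0.33  ]
```

View pics/s4.png

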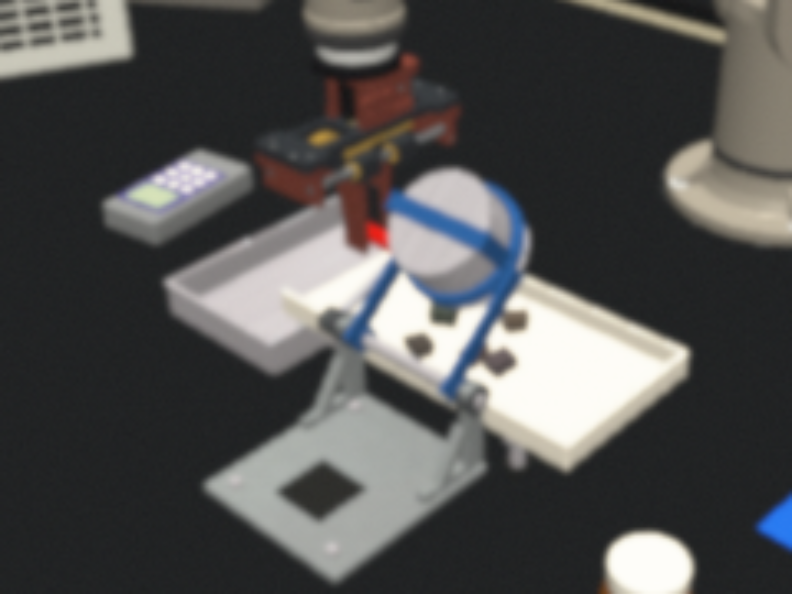

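The pot is tipped over the plate and four chips show at (443,315), (513,320), (419,345) and (498,360). The pot hides the rest, so I'll swing it back along the same arc.

Run:
```python
from plan import *
import math
x0,y0,z0,h0=load();xs=.6525;zs=.064;y0=-.138
a0=math.atan2(.031,.085)
def wp(th):
    a=a0+th; return (xs+.0905*(math.cos(a)-math.cos(a0)), y0, zs+.0905*(math.sin(a)-math.sin(a0)),h0,1)
ths=[2.36,2.24,2.1,1.95,1.8,1.65,1.5,1.35,1.2,1.05,.9,.75,.6,.45,.33,.23,.15,.09,.05,.02,0,0]
rows([wp(t) for t in ths])
```

```text
0.2 0.1 -0.5 -0; 0.7 0.1 -1.4 -0; 1.5 0.1 -2.5 -0; 2.4 0.1 -3.4 -0; 3.5 0.1 -4.3 -0; 4.7 0 -4.9 -0; 6 0 -5.4 -0; 7.3 0 -5.7 -0
1.3 0 -0 -0; 2.7 0 0.1 -0; 4 0 0.4 -0; 5.3 -0 0.9 -0; 6.4 -0 1.6 -0; 7.5 -0 2.5 -0; 8.2 -0 3.3 -0; 8.7 -0 4 -0
0.4 -0 0.7 -0; 0.6 -0 1.1 -0; 0.8 -0 1.5 -0; 0.9 -0 1.7 -0; 1 -0 1.9 -0; 1 -0 1.9 -0
end [ 0.6529 -0.1383  0.064  -0.33  ]
```

>>> carry_out:
  rows: "0.2 0 -0.5 0; 0.7 0 -1.4 0; 1.5 0 -2.5 0; 2.4 0 -3.4 0; 3.5 0 -4.3 0; 4.7 0 -4.9 0; 6 0 -5.4 0; 7.3 0 -5.7 0"

```text
time_s: 9.72
eef_pos: [0.5571, -0.1379, 0.1229]
tool_rot: [3.141, -0.009, 0.001]
wrist_force: [1.6, -0.7, -6.1]
width: 0.0151
```

>>> carry_out:
  rows: "1.3 0 0 0; 2.7 0 0.1 0; 4 0 0.4 0; 5.3 0 0.9 0; 6.4 0 1.6 0; 7.5 0 2.5 0; 8.2 0 3.3 0; 8.7 0 4 0"

```text
time_s: 10.72
eef_pos: [0.6439, -0.1384, 0.0819]
tool_rot: [-3.142, 0.009, -0.001]
wrist_force: [4.9, -0.8, 0.5]
width: 0.0154
```

>>> carry_out:
  rows: "0.4 0 0.7 0; 0.6 0 1.1 0; 0.8 0 1.5 0; 0.9 0 1.7 0; 1 0 1.9 0; 1 0 1.9 0"

```text
time_s: 11.48
eef_pos: [0.6526, -0.1384, 0.0642]
tool_rot: [3.141, -0.009, -0.002]
wrist_force: [-0.5, -0.1, 7.6]
width: 0.0151
```

>>> carry_out:
  rows: "0 0 0 0; 0 0 0 0; 0 0 0 0; 0 0 -2.5 0; 0 0 -6 0; 0 0 -10 0; 0 0 -15 0"
  gripper: 5

```text
time_s: 12.35
eef_pos: [0.6519, -0.1383, 0.2137]
tool_rot: [-3.141, 0.009, 0.004]
wrist_force: [0.4, -0.6, 0.7]
width: 0.0495
```

Run:
```python
from h import *
from station import ctrl
from plan import *
done("7.3 0 -5.7 0","8.7 0 4 0","1 0 1.9 0","0 0 -15 0")
p,d=ctrl.grab_frame("top");cv2.imwrite("pics/t5.png",cv2.resize(p[110:290,140:450],None,fx=2.58,fy=2.58,interpolation=cv2.INTER_CUBIC))
p,d=ctrl.grab_frame("wrist");cv2.imwrite("pics/w5.png",p)
print(ctrl.read_state()['time_s'])
# approach scraper: heading 83.6 for tool x
rows([(.60,.0,.21,20,3),(.43,.27,.20,84,6),(.407,.3185,.16,83.6,2)])
```

```text
cmd [ 0.6529 -0.1383  0.214  -0.33  ]
12.45
-1.8 -4.6 0.1 -6.8; -3.6 -9.2 0.3 -13.6; -5.4 -13.8 0.4 -20.3; -8.2 -18.3 0.6 -31; -11.1 -22.8 0.7 -41.7; -13.9 -27.2 0.9 -52.3; -16.8 -31.7 1.1 -63; -19.7 -36.2 1.2 -73.7
3.5 -4 0.2 -10.6; 5.5 -5.8 2.2 -10.4; 7.5 -7.6 4.2 -10.2
end [ 0.4067  0.3185  0.16   83.57  ]
```

View pics/t5.png

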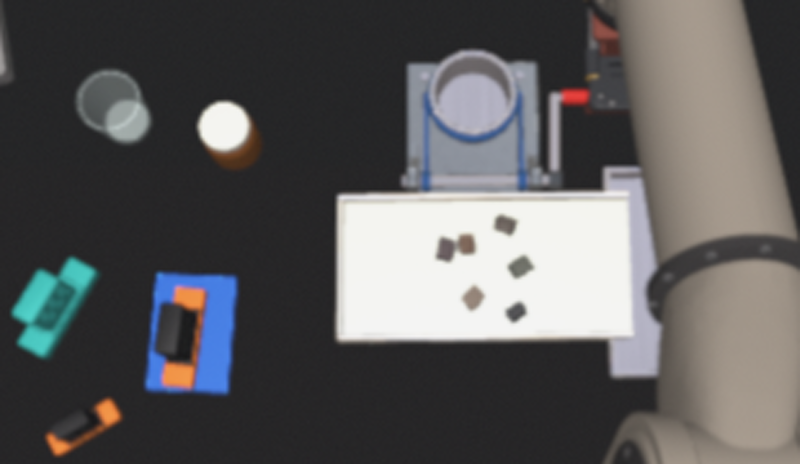

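View pics/w5.png

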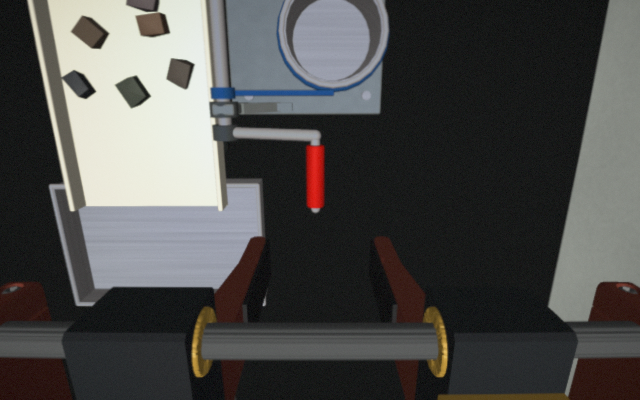

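All six chips are on the plate, spread over (437–535, 215–320) in the zoomed top view. The pot is empty and upright on its stop. Next, the scraper.

>>> carry_out:
  rows: "-1.8 -4.6 0.1 -6.8; -3.6 -9.2 0.3 -13.6; -5.4 -13.8 0.4 -20.3; -8.2 -18.3 0.6 -31; -11.1 -22.8 0.7 -41.6; -13.9 -27.2 0.9 -52.2; -16.8 -31.7 1.1 -62.8; -19.7 -36.2 1.2 -73.4"
  gripper: 7

```text
time_s: 13.45
eef_pos: [0.4565, 0.2257, 0.201]
tool_rot: [2.519, 1.878, -0.001]
wrist_force: [-0.5, 0.6, 0.7]
width: 0.0703
```

Run:
```python
from plan import *
done("-19.7 -36.2 1.2 -73.4")
rows([(.407,.3185,.16,83.6,3)])
```

```text
cmd [ 0.458   0.2249  0.202  73.07  ]
2.5 -2.5 1.4 -3.5; 5 -5.1 2.8 -7; 7.5 -7.6 4.2 -10.5
end [ 0.4071  0.3188  0.16   83.57  ]
```

>>> carry_out:
  rows: "2.5 -2.5 1.4 -3.5; 5 -5.1 2.8 -7; 7.5 -7.6 4.2 -10.5; 7.5 -7.6 4.2 -10.5"

```text
time_s: 13.95
eef_pos: [0.4044, 0.3203, 0.1584]
tool_rot: [-2.335, -2.099, 0.003]
wrist_force: [0.7, 0.3, 0.4]
width: 0.0702
```

Run:
```python
from plan import *
from h import *
done("7.5 -7.6 4.2 -10.5")
from station import ctrl
np.set_printoptions(precision=4,suppress=True)
s=ctrl.read_state();i=ctrl.camera_info("wrist");p,d=ctrl.grab_frame("wrist");cv2.imwrite("pics/w6.png",p)
W=cloud(i,d);T=s['eef_pos'];print(s['time_s'],T,s['tool_rot'],s['joint_positions'])
m=(abs(W[...,0]-.41)<.06)&(abs(W[...,1]-.318)<.05)&(W[...,2]>.096)&(W[...,2]<.11)
q=W[m];print(len(q),q.mean(0),cv2.minAreaRect((q[:,:2]*1000).astype(np.float32)))
hsv=cv2.cvtColor(p,cv2.COLOR_BGR2HSV);H,S,_=cv2.split(hsv)
m2=(H>4)&(H<20)&(S>150)&(W[...,2]>.02)&(W[...,2]<.034)&(abs(W[...,0]-.41)<.08)&(abs(W[...,1]-.318)<.05)
q=W[m2];print(len(q),q.mean(0),cv2.minAreaRect((q[:,:2]*1000).astype(np.float32)))
```

```text
cmd [ 0.4071  0.3188  0.16   83.57  ]
13.95 [0.4044 0.3203 0.1584] [-2.3353 -2.0987  0.0034] [-0.0623  0.3882 -0.8907  1.9223  0.3549  0.9991  0.3509]
2482 [0.4052 0.3194 0.1026] ((406.6451416015625, 319.248779296875), (25.991268157958984, 54.86543273925781), 83.48078155517578)
214 [0.3688 0.3237 0.0273] ((373.43267822265625, 322.6763916015625), (32.293487548828125, 41.16859436035156), 83.616455078125)
```

View pics/w6.png

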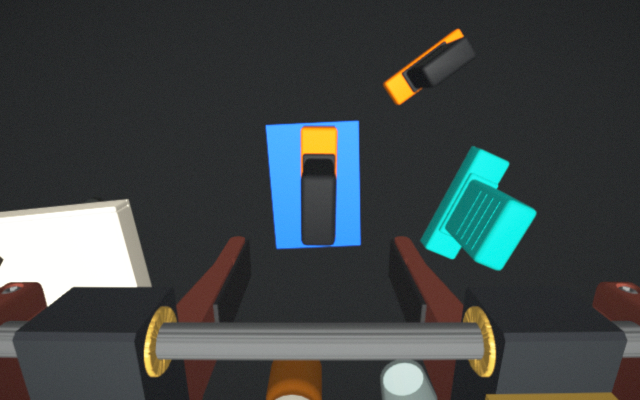

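The handle measures 26×55 mm at (0.4066, 0.3192), centred between the fingers, with the larger orange/black scraper at (318,190). I'll descend and grip.

>>> carry_out:
  rows: "0 0 4 0; 0 0 8 0; 0 0 11.5 0; 0 0 13.8 0; 0 0 14.6 0; 0 0 14.6 0"

```text
time_s: 14.75
eef_pos: [0.4078, 0.318, 0.0137]
tool_rot: [2.344, 2.092, -0.0]
wrist_force: [1.2, 0.3, -0.0]
width: 0.07
```

>>> carry_out:
  rows: "0 0 0 0; 0 0 0 0; 0 0 0 0; 0 0 0 0; 0 0 0 0; 0 0 0 0"
  gripper: 0

```text
time_s: 15.5
eef_pos: [0.4072, 0.3187, 0.0136]
tool_rot: [-2.342, -2.094, -0.0]
wrist_force: [-0.6, 0.5, 0.2]
width: 0.0259
```

Run:
```python
from plan import *
done("0 0 14.6 0")
rows([(.407,.3187,.05,83.6,2),(.43,.30,.12,84,2),(.492,.095,.125,90,6),(.492,.095,.125,90,1),(.492,.095,.08,90,2),(.492,.095,.056,90,2),(.492,.095,.056,90,1)])
from h import *
from station import ctrl
p=cv2.imread("pics/t5.png");g=cv2.cvtColor(p,cv2.COLOR_BGR2GRAY)
m=(g<170).astype(np.uint8);m[:200]=0;m[335:]=0;m[:,:345]=0;m[:,625:]=0
n,l,st,c=cv2.connectedComponentsWithStats(m)
i=ctrl.camera_info("top")
for k in range(1,n):
  if st[k,4]>60: print(st[k,4],plane(i,[(140+(c[k][0]+.5)/2.58-.5,110+(c[k][1]+.5)/2.58-.5)],.053).round(4))
```

```text
cmd [4.071e-01 3.188e-01 1.400e-02 8.357e+01]
-0 -0 -1.8 -0; -0 -0 -3.6 -0; -0.8 1.2 -7.1 -0.2; -1.6 2.5 -10.6 -0.4; -4.9 3.9 -10.7 -1.4; -8.2 5.3 -10.8 -2.4; -11.4 6.7 -10.9 -3.4; -14.7 8.1 -10.9 -4.4
-3.4 1.2 -0.1 -1; -6.8 2.3 -0.2 -2; -6.8 2.3 -0.2 -2; -6.8 2.3 2 -2; -6.8 2.3 4.3 -2; -6.8 2.3 5.5 -2; -6.8 2.3 6.7 -2; -6.8 2.3 6.7 -2
end [4.918e-01 9.480e-02 5.600e-02 8.997e+01]
309 [[ 0.5223 -0.0387  0.053 ]]
665 [[0.4976 0.0171 0.053 ]]
341 [[ 0.4746 -0.0543  0.053 ]]
279 [[ 0.4409 -0.0019  0.053 ]]
271 [[ 0.4247 -0.0485  0.053 ]]
```

>>> carry_out:
  rows: "0 0 -1.8 0; 0 0 -3.6 0; -0.8 1.2 -7.1 -0.2; -1.6 2.5 -10.6 -0.4; -4.9 3.9 -10.7 -1.4; -8.2 5.3 -10.8 -2.4; -11.4 6.7 -10.9 -3.4; -14.7 8.1 -10.9 -4.4"

```text
time_s: 16.5
eef_pos: [0.4717, 0.1625, 0.124]
tool_rot: [2.259, 2.182, 0.002]
wrist_force: [0.0, 0.0, -1.8]
width: 0.0258
```

>>> carry_out:
  rows: "-3.4 1.2 -0.1 -1; -6.8 2.3 -0.2 -2; -6.8 2.3 -0.2 -2; -6.8 2.3 2 -2; -6.8 2.3 4.3 -2; -6.8 2.3 5.5 -2; -6.8 2.3 5.8 -2; -6.8 2.3 5.8 -2"

```text
time_s: 17.5
eef_pos: [0.4922, 0.0952, 0.0651]
tool_rot: [2.221, 2.221, 0.001]
wrist_force: [0.2, 0.0, -2.4]
width: 0.0259
```

Run:
```python
from plan import *
done("-14.7 8.1 -10.9 -4.4","-6.8 2.3 5.8 -2")
from h import *
from station import ctrl
s=ctrl.read_state();print(s['time_s'],s['eef_pos'],s['tool_rot'],s['joint_positions'])
p,d=ctrl.grab_frame("wrist");cv2.imwrite("pics/w7.png",p)
p,d=ctrl.grab_frame("scene");cv2.imwrite("pics/s7.png",cv2.resize(p[110:290,180:420],None,fx=3.3,fy=3.3))
```

```text
cmd [4.918e-01 9.480e-02 6.500e-02 8.997e+01]
17.5 [0.49216592 0.09518182 0.06514846] [2.22126914e+00 2.22116958e+00 1.12279283e-03] [ 0.33171726  0.48681322 -0.79970435  2.03750335  0.48155043  0.81018862
  0.81893983]
```

View pics/w7.png

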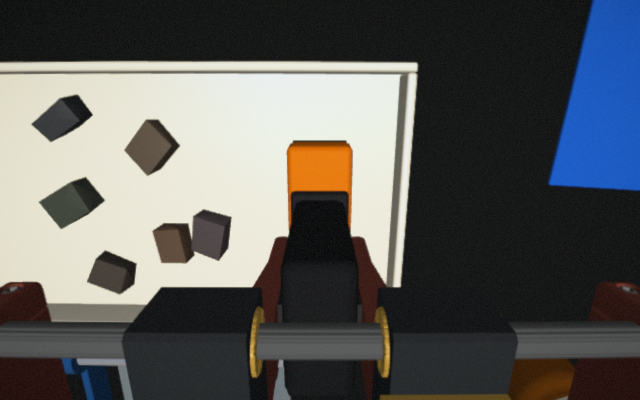

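View pics/s7.png

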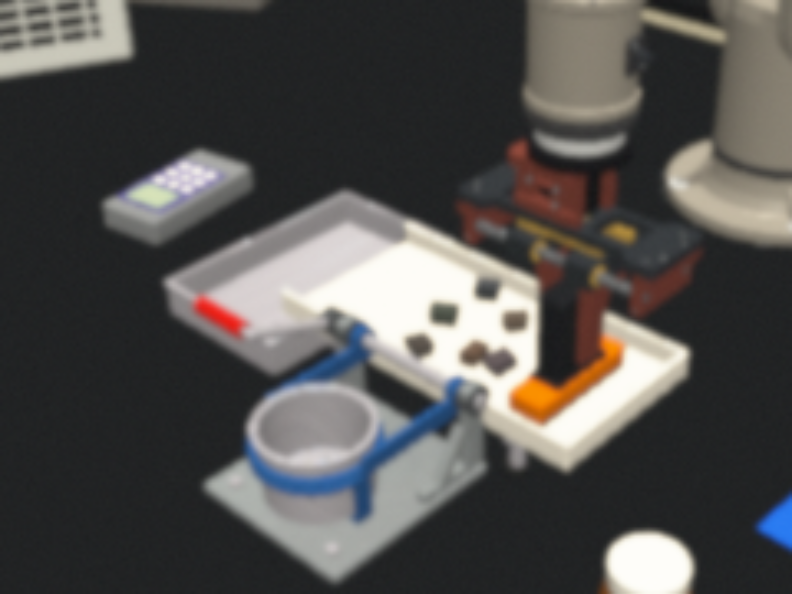

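>>> carry_out:
  rows: "0 0 0.5 0; 0 0 0.9 0; -1 0 0.9 0; -2.5 0 0.9 0; -4 0 0.9 0; -5.3 0 0.9 0; -6.5 0 0.9 0; -7.7 0 0.9 0"

```text
time_s: 18.6
eef_pos: [0.4917, 0.0168, 0.0555]
tool_rot: [-2.222, -2.221, 0.0]
wrist_force: [0.3, 0.4, -2.1]
width: 0.0259
```

>>> carry_out:
  rows: "-1.2 0 0 0; -2.4 0 0 0; -3.6 0 0 0; -4.8 0 0 0; -6 0 0 0; -7.2 0 0 0; -8.4 0 0 0; -9.6 0 0 0"

```text
time_s: 19.6
eef_pos: [0.4917, -0.0791, 0.0556]
tool_rot: [2.222, 2.221, 0.0]
wrist_force: [0.4, -0.2, -2.2]
width: 0.0263
```

>>> carry_out:
  rows: "-1.2 0 0 0; -2.4 0 0 0; -3.6 0 0 0; -4.8 0 0 0; -6 0 0 0; -7.2 0 0 0; -8.4 0 0 0; -9.6 0 0 0"

```text
time_s: 20.6
eef_pos: [0.4917, -0.1752, 0.0556]
tool_rot: [2.222, 2.221, -0.0]
wrist_force: [0.3, 0.9, -1.1]
width: 0.0258
```

Run:
```python
from plan import *
done("-7.7 0 0.9 0","-9.6 0 0 0","-9.6 0 0 0")
from h import *
from station import ctrl
p,d=ctrl.grab_frame("wrist");cv2.imwrite("pics/w8.png",p)
p,d=ctrl.grab_frame("scene");cv2.imwrite("pics/s8.png",cv2.resize(p[110:290,180:420],None,fx=3.3,fy=3.3))
```

```text
cmd [ 4.916e-01 -1.742e-01  5.600e-02  8.997e+01]
```

View pics/w8.png

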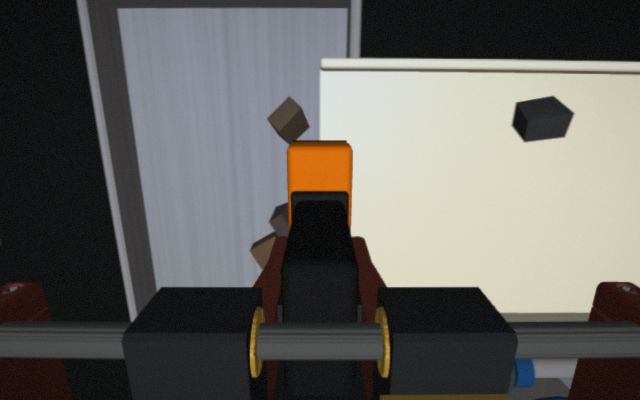

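View pics/s8.png

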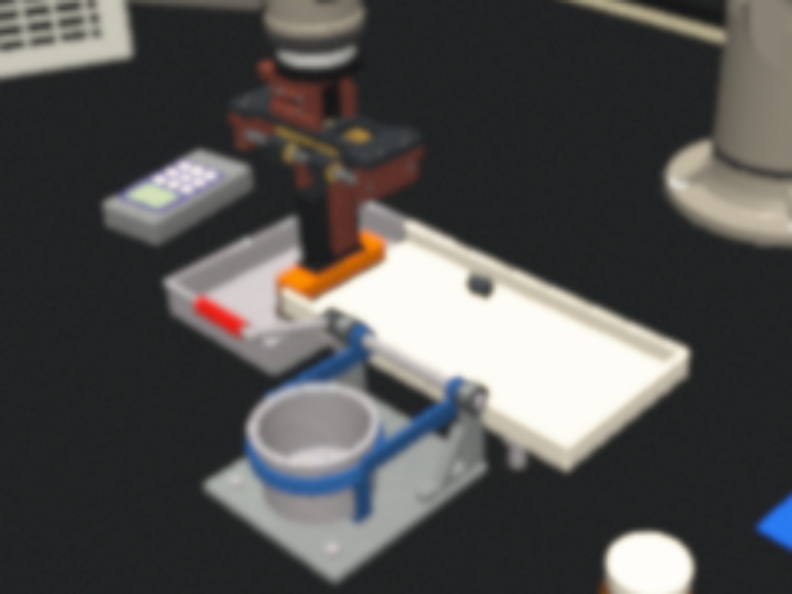

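One chip remains on the plate, at (543,118) in the wrist view near the −x rim. The rest went over the edge. I'll do a second pass along the −x rim.

>>> carry_out:
  rows: "0 0 -1.5 0; 0 0 -4.5 0; 5 -1.6 -5 0; 10 -3.3 -5 0; 15 -3.3 -5 0; 19.5 -3.3 -5 0; 19.5 -3.3 -5 0; 19.5 -3.3 -3 0"

```text
time_s: 21.7
eef_pos: [0.4602, 0.0211, 0.0871]
tool_rot: [2.218, 2.22, 0.003]
wrist_force: [0.7, 0.3, -3.0]
width: 0.0258
```

Run:
```python
from plan import *
done("19.5 -3.3 -3 0")
from h import *
from station import ctrl
s=ctrl.read_state();print(s['time_s'],s['eef_pos'])
p,d=ctrl.grab_frame("wrist");cv2.imwrite("pics/w9.png",p)
p,d=ctrl.grab_frame("top");cv2.imwrite("pics/t9.png",cv2.resize(p[110:290,140:450],None,fx=2.58,fy=2.58,interpolation=cv2.INTER_CUBIC))
```

```text
cmd [4.587e-01 2.080e-02 8.600e-02 8.997e+01]
21.7 [0.46023564 0.02111246 0.08705091]
```

View pics/w9.png

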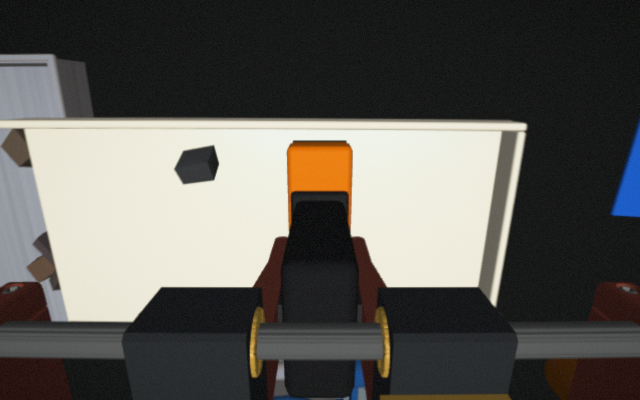

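View pics/t9.png

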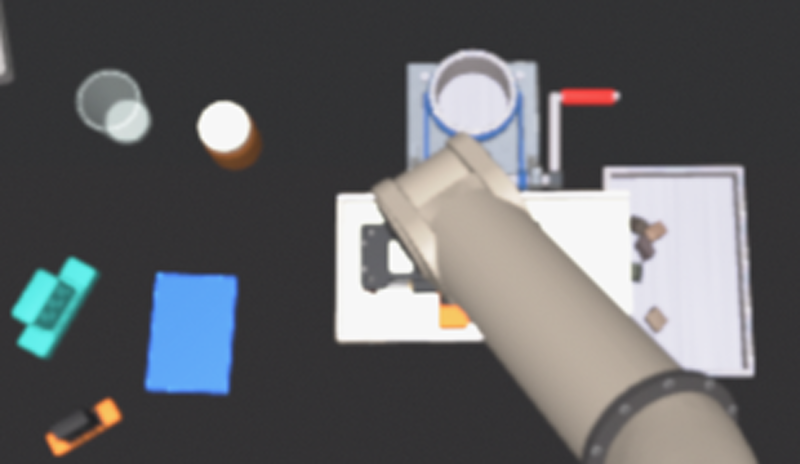

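Five chips are in the pan and one is on the plate, in this pass's lane.

>>> carry_out:
  rows: "0 0 1.5 0; 0 0 2.5 0; 0 0 3 0; -0.5 0 3 0; -1.7 0 3 0; -2.9 0 3 0; -4.1 0 3 0; -5.3 0 3 0"

```text
time_s: 22.8
eef_pos: [0.4587, -0.0334, 0.0556]
tool_rot: [2.223, 2.22, -0.0]
wrist_force: [1.1, -0.2, -1.4]
width: 0.0259
```

>>> carry_out:
  rows: "-1.2 0 0 0; -2.4 0 0 0; -3.6 0 0 0; -4.8 0 0 0; -6 0 0 0; -7.2 0 0 0; -8.4 0 0 0; -9.6 0 0 0"

```text
time_s: 23.8
eef_pos: [0.4587, -0.1291, 0.0556]
tool_rot: [-2.222, -2.221, -0.0]
wrist_force: [0.2, 1.1, -1.4]
width: 0.0257
```

>>> carry_out:
  rows: "-1.2 0 0 0; -2.4 0 0 0; -3.6 0 0 0; -4.7 0 0 0; -4.7 0 0 0; -4.7 0 -1.5 0; -4.7 0 -5 0"

```text
time_s: 24.68
eef_pos: [0.4578, -0.1742, 0.1059]
tool_rot: [-2.218, -2.221, 0.001]
wrist_force: [-0.2, -0.8, -2.7]
width: 0.0259
```

Run:
```python
from plan import *
done("-5.3 0 3 0","-9.6 0 0 0","-4.7 0 -5 0")
rows([(.46,.0,.11,90,3),(.42,.25,.10,88,5),(.4144,.3144,.08,86.5,2),(.4144,.3144,.08,86.5,2)])
from h import *
from station import ctrl
s=ctrl.read_state();print(s['time_s'],s['eef_pos'])
p,d=ctrl.grab_frame("wrist");cv2.imwrite("pics/w10.png",p)
p,d=ctrl.grab_frame("scene");cv2.imwrite("pics/s10.png",cv2.resize(p[110:290,180:420],None,fx=3.3,fy=3.3))
```

```text
cmd [ 0.4586 -0.1752  0.106  89.97  ]
5.8 0 -0.1 -0; 11.7 0.1 -0.3 -0; 17.5 0.1 -0.4 -0; 22.5 -0.7 -0.2 0.4; 27.5 -1.5 -0 0.8; 32.5 -2.3 0.2 1.2; 37.5 -3.1 0.4 1.6; 42.5 -3.9 0.6 2
3.2 -0.4 1 0.7; 6.4 -0.8 2 1.5; 6.4 -0.8 2 1.5; 6.4 -0.8 2 1.5
end [4.141e-01 3.141e-01 8.000e-02 8.647e+01]
24.675 [ 0.45777533 -0.17419568  0.1058755 ]
```

View pics/w10.png

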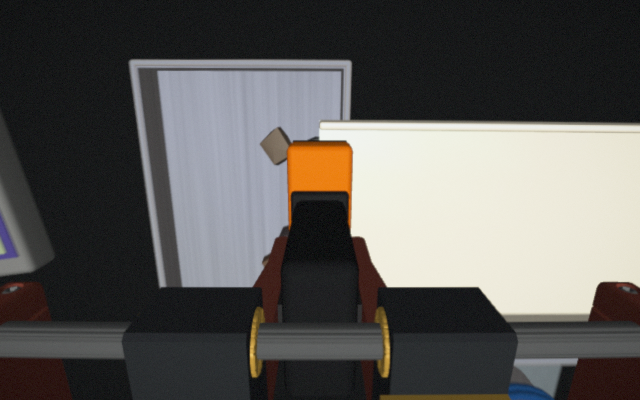

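View pics/s10.png

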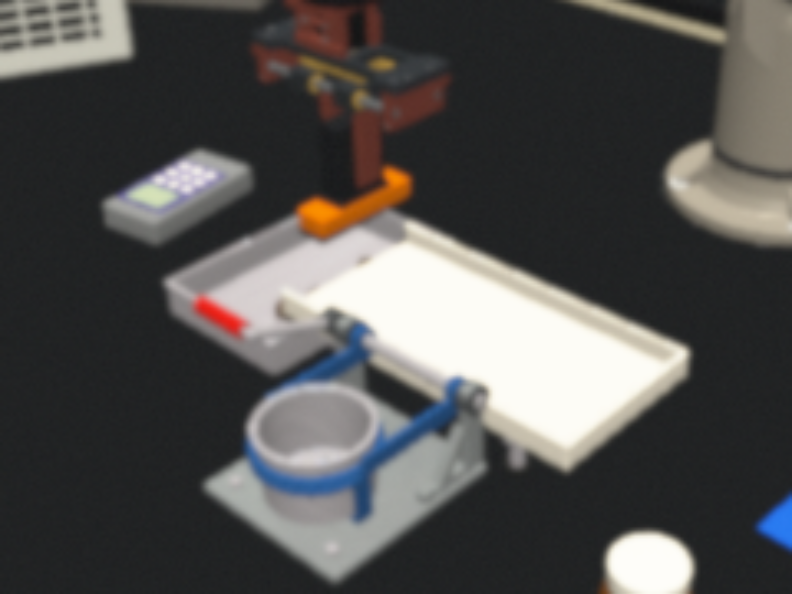

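The plate is clear and the pot is empty. Taking the scraper back to the mat.

>>> carry_out:
  rows: "5.8 0 -0.1 0; 11.7 0.1 -0.3 0; 17.5 0.1 -0.4 0; 22.5 -0.7 -0.2 0.4; 27.5 -1.5 0 0.8; 32.5 -2.3 0.2 1.2; 37.5 -3.1 0.4 1.6; 42.5 -3.9 0.6 2"

```text
time_s: 25.78
eef_pos: [0.4192, 0.2514, 0.0995]
tool_rot: [2.26, 2.182, 0.0]
wrist_force: [0.3, -0.4, -2.2]
width: 0.026
```

>>> carry_out:
  rows: "3.2 -0.4 1 0.7; 6.4 -0.8 2 1.5; 6.4 -0.8 3.5 1.5; 6.4 -0.8 5.5 1.5; 6.4 -0.8 7.5 1.5; 6.4 -0.8 8.3 1.5; 6.4 -0.8 8.3 1.5; 6.4 -0.8 8.3 1.5"

```text
time_s: 26.78
eef_pos: [0.4146, 0.3142, 0.0171]
tool_rot: [2.289, 2.152, 0.001]
wrist_force: [0.1, -0.0, -1.6]
width: 0.0258
```

Run:
```python
from plan import *
done("42.5 -3.9 0.6 2","6.4 -0.8 8.3 1.5")
from h import *
from station import ctrl
s=ctrl.read_state();print(s['time_s'],s['eef_pos'],s['wrist_force'])
p,d=ctrl.grab_frame("top");cv2.imwrite("pics/t11.png",cv2.resize(p[110:290,140:450],None,fx=2.58,fy=2.58,interpolation=cv2.INTER_CUBIC))
p,d=ctrl.grab_frame("wrist");cv2.imwrite("pics/w11.png",p)
```

```text
cmd [4.141e-01 3.141e-01 1.700e-02 8.647e+01]
26.775 [0.41457588 0.31422689 0.01705076] [ 0.10123713 -0.02157941 -1.63051025]
```

View pics/w11.png

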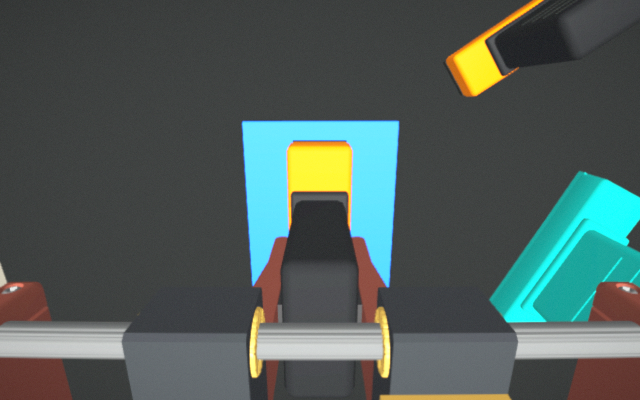

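View pics/t11.png

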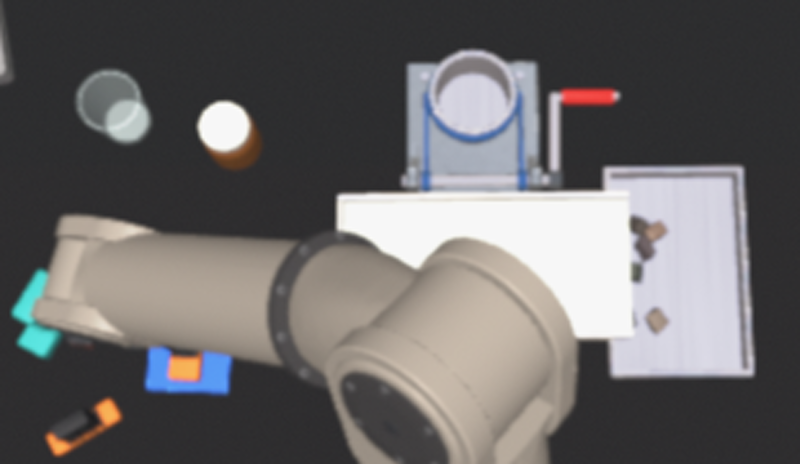

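The scraper is centred over the mat and aligned with it, about 3 mm up. I'll set it down and release.

>>> carry_out:
  rows: "0 0 0.2 0; 0 0 0.3 0; 0 0 0.3 0"

```text
time_s: 27.25
eef_pos: [0.4141, 0.3139, 0.0135]
tool_rot: [2.289, 2.152, -0.0]
wrist_force: [-0.5, 0.3, -2.5]
width: 0.0261
```

>>> carry_out:
  rows: "0 0 0 0; 0 0 0 0; 0 0 0 0; 0 0 0 0; 0 0 -1 0; 0 0 -4 0; 0 0 -9 0; 0 0 -15 0"
  gripper: 6

```text
time_s: 28.25
eef_pos: [0.4135, 0.3135, 0.165]
tool_rot: [-2.288, -2.152, 0.002]
wrist_force: [1.2, 0.0, 0.6]
width: 0.0598
```

>>> carry_out:
  rows: "-5 0 -3 0; -10 0 -5 0; -15 0 -5 0; -20 0 -5 0; -25 0 -5 0; -25 0 -5 0"

```text
time_s: 29.0
eef_pos: [0.3983, 0.0608, 0.2137]
tool_rot: [2.295, 2.143, -0.003]
wrist_force: [0.7, 0.8, -0.1]
width: 0.0599
```

Run:
```python
from plan import *
done("0 0 0.3 0","0 0 -15 0","-25 0 -5 0")
from h import *
from station import ctrl
s=ctrl.read_state();print(s['time_s'],s['eef_pos'],s['wrist_force'])
p,d=ctrl.grab_frame("top");cv2.imwrite("pics/t12.png",cv2.resize(p[110:290,140:450],None,fx=2.58,fy=2.58,interpolation=cv2.INTER_CUBIC))
p,d=ctrl.grab_frame("scene");cv2.imwrite("pics/s12.png",cv2.resize(p[130:370,190:530],None,fx=2.35,fy=2.35,interpolation=cv2.INTER_CUBIC))
```

```text
cmd [3.987e-01 6.460e-02 2.140e-01 8.647e+01]
29.0 [0.39832193 0.0608228  0.21374209] [ 0.68819544  0.79153938 -0.07196806]
```

View pics/t12.png

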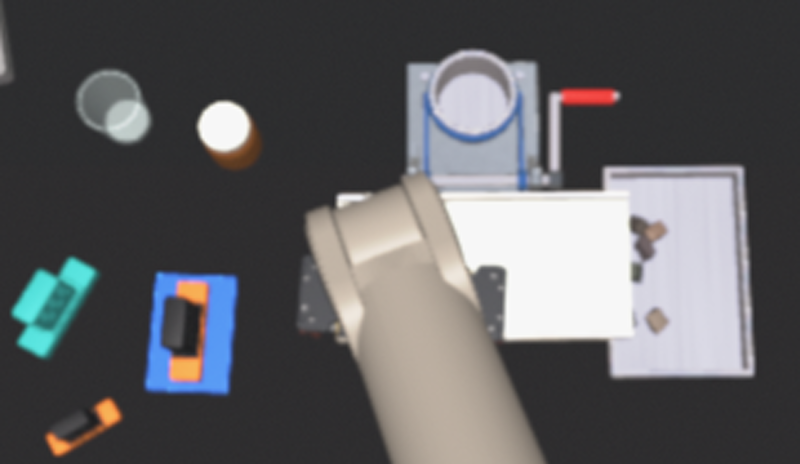

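View pics/s12.png

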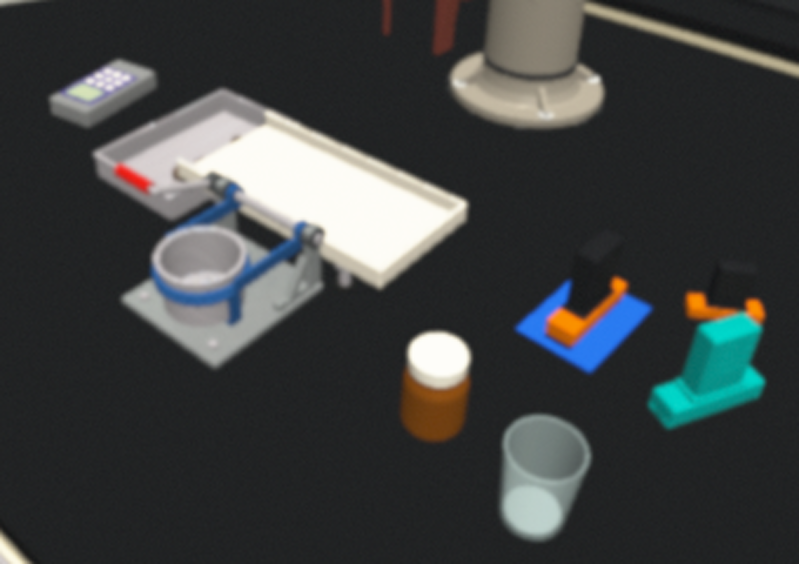

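Five chips are clear in the pan and the sixth just shows at the plate edge, (633,320). I'll use the wrist camera to check it's in the pan.

Run:
```python
from plan import *
rows([(.46,-.1,.22,90,4),(.44,-.36,.22,70,5)])
```

```text
-4 1.8 -0.2 -0.9; -8 3.6 -0.3 -1.8; -12 5.3 -0.5 -2.6; -16.1 7.1 -0.6 -3.5; -21.3 7.1 -0.6 0.5; -26.5 7 -0.6 4.5; -31.7 6.9 -0.6 8.5; -36.9 6.8 -0.6 12.5
-5.1 1.1 -0 4
end [ 0.4404 -0.36    0.22   69.97  ]
```

>>> carry_out:
  rows: "-4 1.8 -0.2 0; -8 3.6 -0.3 0; -12 5.3 -0.5 0; -16 7 -0.6 0; -21.3 7 -0.6 0; -26.5 7 -0.6 4.5; -31.7 7 -0.6 8.5; -36.9 7 -0.6 12.5"

```text
time_s: 30.1
eef_pos: [0.4476, -0.3079, 0.2198]
tool_rot: [2.508, 1.892, 0.002]
wrist_force: [0.7, 1.1, -0.2]
width: 0.06
```

>>> carry_out:
  rows: "-4.5 1 0 4; -4.5 1 0 4; -4.5 1 0 4"

```text
time_s: 30.48
eef_pos: [0.4447, -0.3519, 0.2195]
tool_rot: [-2.57, -1.805, -0.002]
wrist_force: [1.3, 0.8, 0.1]
width: 0.06
```

Run:
```python
from plan import *
done("-36.9 7 -0.6 12.5","-4.5 1 0 4")
from h import *
from station import ctrl
s=ctrl.read_state();print(s['time_s'],s['eef_pos'])
p,d=ctrl.grab_frame("wrist");cv2.imwrite("pics/w13.png",p)
```

```text
cmd [ 0.443 -0.354  0.22  69.97 ]
30.475 [ 0.44468847 -0.35188448  0.2194877 ]
```

View pics/w13.png

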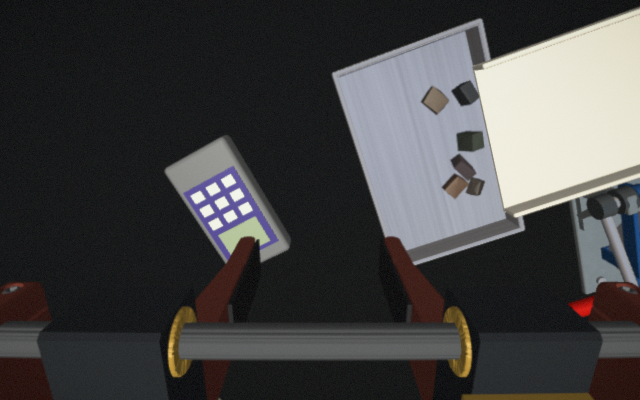

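All six chips are in the pan: (435,100), (465,93), (470,141), (463,166), (455,186) and (476,186). The plate is bare and nothing is in contact with the robot. I'm handing the job in.

```bash
python3 -c "
from station import ctrl
print(ctrl.close_job())"
```

```text
the job is handed in; nothing more can be done
None
```

The job is done and handed in at about 30.5 s of the 72 s allowed.

- **Tipping:** I swung the pot over with the red-handled lever. All six chips landed on the plate, and I brought the empty pot back upright on its stop.
- **Wiping:** I made two scraper passes, one along each long rim. The first left one chip behind, and the second cleared it.
- **Scraper:** it is standing upright, centred on the blue mat.

**Last checks:** the final wrist picture shows all six chips in the pan and a bare plate. The last top and scene pictures show the pot empty and upright. The pan, jar and beaker in the top view, and the thermometer in the scene view, appear where they started. Reported wrist forces stayed under about 10 N.

**What disagreed:** the fingertips sit about 31 mm higher than the reported TCP. My first grip on the lever therefore closed just above the sleeve without touching it. I measured the offset with the cameras and corrected for it in every move after that.

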